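# Lock a birdhouse panel in the wedge jig

### The arm

A 6-joint arm with a two-finger parallel gripper is mounted at the origin on the work surface. World frame = base frame: x ahead of the robot, y to its left, z up, the work surface at z = 0. Lengths are in m, angles in rad, forces in N, time in s.
With the tool pointing down it reaches from about 0.25 to 0.775 m from the base axis. Payload 4 kg.
Tool frame: the origin (TCP) lies at the very end of the fingers, on their centre line; the grasp point (between the pads) lies 19 mm behind it; x points along the fingers, y is the direction in which the jaws open and shut, and the axes are right-handed (so a half turn about x gives the same grasp; the last joint's range is limited). The gripper opens to 94 mm and grips with 3 to 60 N. Pads are 16 mm wide; open, the fingers measure 119 mm over their backs; the gripper's body (75 mm by 177 mm) begins 78 mm behind the grasp point.
Start: joints at [-1.226, 0.087, 1.371, -0, 1.684, -0.103], TCP at [0.238, -0.496, 0.206] pointing down, gripper open.
Joint ranges: [-3.1, 3.1], [-0.76, 2.03], [0.27, 2.55], [-1.08, 4.22], [0.17, 2.65], [-2.57, 2.57]. Speed limits (rad/s): [2.79, 2.79, 3.14, 3.14, 3.14, 3.14].

### API

Orientations are given as [roll, pitch, yaw] about the fixed x, y, z axes, in that order (R = Rz(yaw) Ry(pitch) Rx(roll)).
In Python, from bench import robot gives the robot as it stands.
- The arm moves only by the tool carry_out, never from a script. Its argument "targets" is a list of rows, each a list of 5 numbers: the closure, from 0 (fully open) to 1 (shut), then the shift along the tool's x, y, z in cm, then the turn about the tool's x in degrees. In form: [[fingers, tx, ty, tz, turn], ...]. A call has 1 to 20 rows; each row shifts and turns the commanded pose from where the row before left it, along the tool's axes as they then stand; what a row does not reach is not made up. A row lasts 1/10 s, in which the tool goes at most 50 mm and 8.59 degrees, less where a joint would pass 70% of its speed; a pose out of reach is approached as far as the arm can. A call is refused whole if a number of a shift passes 5 or a number of a turn 8.59, either way. A call with a gripper value outside its range is refused whole. The fingers move at their own pace and stop on an object; the grip force is fixed at half the most. Time passes only in rows, so rows that do not move let the fingers close. It gives the time, the measured TCP pose, the force and the opening at its end, in the units of the state.
- robot.get_obs(): the state, without advancing time (a new reading comes with each control period).
- robot.snapshot(name): name is "side" or "top" or "wrist"; returns a dict with "image" (400x640x3 uint8, red, green, blue), "camera_matrix" (3x3 intrinsics, pixels), "distortion" ([k1, k2, p1, p2, k3] as OpenCV has them; the pictures are not rectified), "pose" (4x4, takes a point from camera to world coordinates). Camera axes: x right, y up, looking along -z (the intrinsics and any distortion apply to the point x, -y, -z); pixel columns grow to the right and rows downward; lengths in m; the calibration is good to about 2 mm. A picture is of the moment at which its call begins. There is no depth.
- robot.close_job(): hands the job in, once; it reports no verdict.
The state is a dict: "time": time; "joint_positions": joint angles; "qvel": joint speeds; "joint_torque": joint torques, N m; "tool_pos": TCP position; "ee_rot": TCP orientation; "wrist_force": force on the tool from outside, world axes, zero at the start; "wrist_torque": the same for the moment, N m; "width": finger opening in m.
Only numpy, scipy, OpenCV 4.12 (cv2) and the standard library are available. Lean on these libraries where they do the work, as an engineer would, in place of code of your own. Each camera call takes 0.05 s, during which the arm holds its last target. There are 200 camera calls.

### The job

Lock the pine panel tight in the wedge jig: take the red-headed wedge from the rack and set it point down, loosely, in the slot between the panel and the jig's blue cheek, its sloping face against the cheek, and let go of it. Then drive it down with taps of the round orange mallet, not by hand, until it locks and the black pad behind the panel is pressed fully back. Finally stand the mallet upright on the bench again, and leave the spare wedges and everything else on the bench where they are.

Things in the scene. Friction and masses are not known exactly. Their poses are not given: they have to be found in the camera images.
- jig: Plywood base of the wedge jig, 150 (x) by 160 (y) by 18 mm, fixed to the bench, turned up to 0.4 rad. Origin: centre of its underside, z up. From -x to +x stand on it: blue cheek, open slot for the wedge, pine panel, sprung black pad, brown backing block 67 mm tall (top 85 mm above the bench) at x = 31 to 51 mm. Two brown stops 20 mm tall at the panel's ends (y = +-62 to 74 mm).
- cheek_top (a point): Middle of the inner top edge of the blue cheek (60 mm wide along y, top 85 mm above the bench), at x = -24 mm in the jig. Its face towards +x slopes like the wedge: 1 mm towards +x per 5 mm down. Axes of the jig.
- slot_home (a point): Point fixed on the jig at (-17.5, 0, 125) mm in its frame, axes of the jig: where the middle of the wedge's butt comes to be when driven tight (to about 3 mm). When the wedge merely stands loose in the slot its butt is about 15 mm higher. The slot's mouth, level with the cheek's top, gives the wedge's 8 mm tip 6 to 8 mm to spare.
- panel: Loose pale pine panel, 20 (x) by 120 (y) by 80 mm tall, 0.1 kg, standing on edge on the jig's base with up to 2 mm of play, its top 98 mm above the bench. Origin at the centre of its underside; axes along the jig's.
- pad (a joint): Travel of the sprung black pad (70 mm wide, 60 mm tall, top 85 mm above the bench) along the jig's +x, in m: 0 = out, 0.003 = pressed fully back on its stop. Spring force 3 N at 0, 6 N at 0.003. The wedge goes 15 mm down for these 3 mm; driving it home takes a push of about 6 to 15 N on its butt. Friction keeps it there.
- wedge: Brown hardwood wedge with a red head, 95 mm long, 30 mm wide (y), 0.05 kg, tip down in the rack. Origin at the tip end, mid-width, on the flat face; z up to the butt. The flat face looks to +x and goes against the panel; the sloping face looks to -x (thickness 8 mm at the tip, plus 1 mm per 5 mm up). Top 17 mm: red head, 25 mm thick. A black line 55 mm above the tip is level with the cheek's top when tight.
- wedge_butt (a point): Centre of the wedge's flat butt end (25 by 30 mm), 95 mm above the tip and 12.5 mm to -x of its flat face; axes of the wedge. Grip the wedge below it across the 30 mm width (along y).
- rack: Plywood rack fixed to the bench, 164 (x) by 47 (y) by 72 mm tall, turned up to 0.3 rad, with three tapering slots in a row along x, 50 mm apart, holding the red, yellow and green wedges in any order, tips on its floor 12 mm above the bench, wedge axes as the rack's. The butts stand 107 mm above the bench. Origin: centre of the underside.
- mallet: Round carver's mallet standing on its orange head, handle up: head 60 mm across and 65 mm tall, light wood handle 28 mm across from 65 to 160 mm above the underside; 0.25 to 0.45 kg. Origin at the centre of the underside; z up along the handle. Its flat underside is the striking face.
- mallet_handle (a point): Point on the mallet's axis 130 mm above its underside, where to grip.
- spare_a: Spare wedge like the red one but with a yellow head; in the rack; leave it.
- spare_b: Spare wedge like the red one but with a green head; in the rack; leave it.
- glue: Bystander: yellow glue bottle, 60 mm across, 190 mm tall, origin at the centre of its underside; near the rack's far end.
- can: Bystander: blue can, 54 mm across, 150 mm tall, origin at the centre of its underside; beside the mallet.
- jar: Bystander: glass jar, 66 mm across, 75 mm tall, origin at the centre of its underside; near the mallet on the robot's side.
- offcut: Bystander: pine offcut lying flat beyond the jig, 45 by 90 by 22 mm tall, origin under its centre.
- tape: Bystander: yellow and black tape measure 60 by 35 by 55 mm tall, on the robot's side of the jig, origin under its centre.
- battery: Bystander: black and red tool battery 75 by 70 by 60 mm tall, towards the back of the bench, origin under its centre.
Not all that is in view belongs to the job. Leave any pink or purple look-alike of the wedge alone.

How it is judged:
By the outcome, as a careful person would: the job done as asked, in the order asked, and still so for the second after the job is handed in, with the robot touching nothing.
It also fails if it takes over 64 s, if anything falls off the work surface, if the arm or the gripper's body presses on something with over 40 N, if the wrist force passes 120 N, or if a joint passes its speed limit or range.

## Working session

There is one attempt and no reset: what is moved stays moved. The work goes in short steps, Python scripts to look and compute and a tool call to move; the robot and the scene stay as the last step left them, time stands still between calls to the robot, and variables do not carry over. Pictures are saved under pics/ and viewed, about 8 in all and at most 12, crops included, and the job is handed in when it is done.

Besides the shell and the picture viewer there is one more tool, called after "Request:" by a JSON object that holds its "api" and its "payload", one argument or row to a line. carry_out: Moves the arm, as the interface text tells. Its arguments: {"type":"object","properties":{"targets":{"type":"array","items":{"type":"array","items":{"type":"number"}}}},"required":["targets"]}

```bash
mkdir -p pics; cat > h.py <<'E'
import numpy as np, cv2
from bench import robot
def snap(n,fn):
    s=robot.snapshot(n); cv2.imwrite('pics/'+fn+'.png',s['image'][:,:,::-1]); np.savez('pics/'+fn,**{k:np.array(s[k]) for k in('image','camera_matrix','distortion','pose')}); return s
def load(fn): return np.load('pics/'+fn+'.npz')
def ray(s,px):
    u=cv2.undistortPoints(np.array(px,float).reshape(-1,1,2),s['camera_matrix'],s['distortion']).reshape(-1,2)
    d=np.c_[u[:,0],-u[:,1],-np.ones(len(u))]@s['pose'][:3,:3].T
    return s['pose'][:3,3],d
def atz(s,px,z):
    o,d=ray(s,px); z=np.broadcast_to(z,len(d)); return o+d*((z-o[2])/d[:,2])[:,None]
def proj(s,P):
    P=np.atleast_2d(P); c=(P-s['pose'][:3,3])@s['pose'][:3,:3]; c=c*[1,-1,-1]
    return cv2.projectPoints(c,np.zeros(3),np.zeros(3),s['camera_matrix'],s['distortion'])[0].reshape(-1,2)
def crop(fn,x0,y0,x1,y1,k,out):
    im=cv2.imread('pics/'+fn+'.png')[y0:y1,x0:x1]; cv2.imwrite('pics/'+out+'.png',cv2.resize(im,None,fx=k,fy=k,interpolation=cv2.INTER_CUBIC))
E
python3 - <<'E'
from h import *
a=snap('top','top0');b=snap('side','side0')
cv2.imwrite('pics/both.png',cv2.resize(np.vstack([a['image'],b['image']])[:,:,::-1],(480,600)) )
o=robot.get_obs();print(o)
for s in(a,b):print(s['pose'].round(3),s['camera_matrix'],s['distortion'])
E
```

```text
{'time': 0.1, 'joint_positions': array([-1.22609201e+00,  8.79219948e-02,  1.37209673e+00, -9.20138498e-06,
        1.68357854e+00, -1.03120998e-01]), 'qvel': array([-3.01265813e-05, -1.27759214e-03, -4.19880110e-03,  1.06031847e-03,
        2.86071725e-04,  1.77860007e-03]), 'joint_torque': array([ 2.44826006e-03, -3.41252875e+01, -3.03301656e+01,  7.20739178e-02,
        3.04324622e-02, -8.98909389e-05]), 'tool_pos': array([ 0.23797107, -0.49531403,  0.20440209]), 'ee_rot': array([-1.66935538,  1.56879169,  1.92006156]), 'wrist_force': array([-0.3721285 , -0.75017858,  0.14979589]), 'wrist_torque': array([0.065765  , 0.02509721, 0.0394842 ]), 'width': 0.09407745667730037}
[[-0.003  0.994 -0.11   0.425]
 [-1.    -0.004 -0.011  0.054]
 [-0.012  0.11   0.994  1.256]
 [ 0.     0.     0.     1.   ]] [[362.84650294   0.         315.635435  ]
 [  0.         362.84650294 201.99425221]
 [  0.           0.           1.        ]] [-0.05354931  0.          0.          0.          0.        ]
[[-0.785  0.369 -0.497  0.079]
 [-0.619 -0.494  0.611  0.651]
 [-0.02   0.787  0.616  0.689]
 [ 0.     0.     0.     1.   ]] [[399.368463     0.         318.99273044]
 [  0.         399.368463   196.09162659]
 [  0.           0.           1.        ]] [-0.00451257  0.          0.          0.          0.        ]
```

View pics/top0.png

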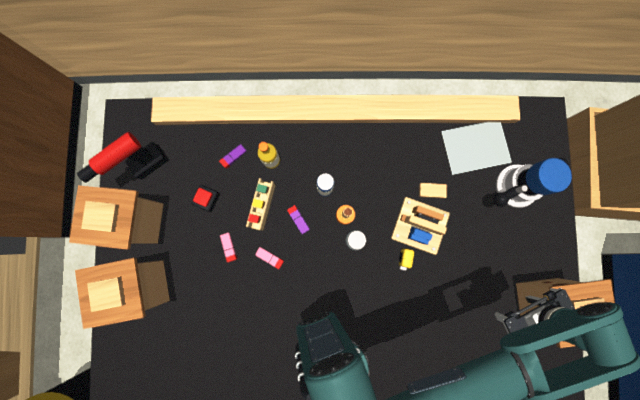

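View pics/side0.png

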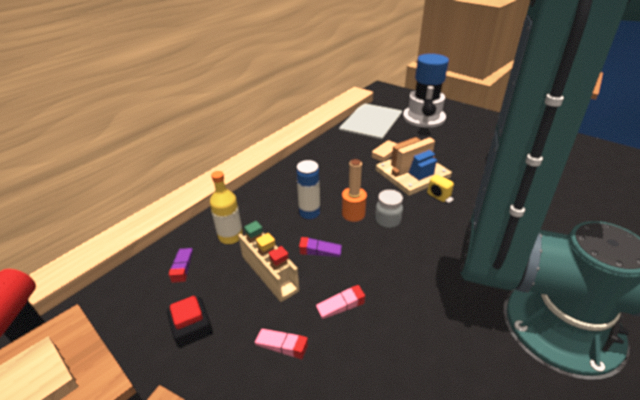

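The red-headed wedge could be confused with these (top-view pixels):
- lying pink or purple look-alikes with red ends: (228,247), (268,258), (299,219) and (232,155)
- yellow spare (259,204) and green spare (263,188)
- battery's red top (204,197)

By the description, the one I want is the red head in the rack at top (253,219), side (279,256). Next I'll crop close.

```bash
python3 - <<'E'
from h import *
def c(fn,x0,y0,w,h,k): return cv2.resize(cv2.imread('pics/'+fn+'.png')[y0:y0+h,x0:x0+w],(w*k,h*k),interpolation=cv2.INTER_CUBIC)
# top row: top0 rack 235,170 50x37?; each tile 400x300
A=c('top0',225,173,80,60,5);B=c('top0',380,190,80,60,5);C=c('side0',230,212,80,60,5);D=c('side0',370,130,80,60,5)
cv2.imwrite('pics/m1.png',np.vstack([np.hstack([A,B]),np.hstack([C,D])]))
E
```

```text
(no output)
```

View pics/m1.png

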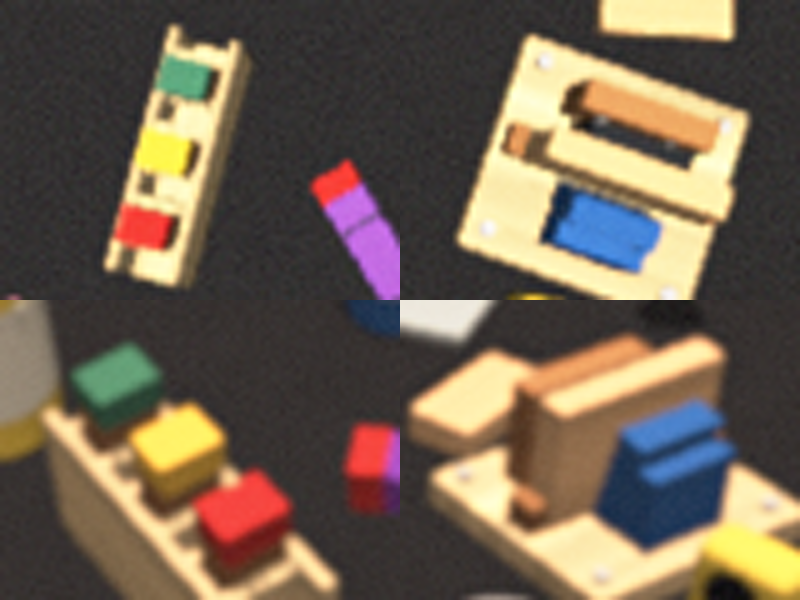

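```bash
python3 - <<'E'
from h import *
from scipy.spatial.transform import Rotation as Ro
a=load('top0');b=load('side0')
def T(p,x0,y0): return [(x0+(u+.5)/5-.5,y0+(v+.5)/5-.5) for u,v in p]
r=lambda n,x:print(n,x.round(4).tolist())
h=atz(a,T([(187,78),(165,153),(145,228)],225,173),.107); r('heads top',h)
h2=atz(b,T([(122,372-300),(185,437-300),(250,505-300)],230,212),.107); r('heads side',h2)
d=h2[0]-h2[2];d1=h[0]-h[2];print('yaw',np.arctan2(d[1],d[0]),np.arctan2(d1[1],d1[0]),np.linalg.norm(d),np.linalg.norm(d1))
j=atz(a,T([(130,36),(348,113),(58,242)],380,190),.018);r('jig',j)
d=j[1]-j[0];print('jig yaw from -y edge',np.arctan2(d[0],-d[1]),np.linalg.norm(d),np.linalg.norm(j[0]-j[2]))
print('jig c',(j[1]+j[2])/2)
print('mallet bottom-ish', atz(a,[(346,210)],.16), atz(b,[(356,162)],.16),'headbase', atz(a,[(346,217)],.065))
o=robot.get_obs();R=Ro.from_euler('xyz',o['ee_rot']).as_matrix();print(R.round(3))
E
```

```text
heads top [[0.5971, 0.2388, 0.107], [0.5487, 0.2522, 0.107], [0.5008, 0.2643, 0.107]]
heads side [[0.5967, 0.2413, 0.107], [0.5466, 0.2539, 0.107], [0.4983, 0.2662, 0.107]]
yaw -0.24769421707473704 -0.2591221924761691 0.10145751306983844 0.0996028702503852
jig [[0.5785, -0.2416, 0.018], [0.5247, -0.3905, 0.018], [0.4377, -0.1885, 0.018]]
jig yaw from -y edge -0.34668396727738043 0.1582845876406067 0.15045970129962025
jig c [ 0.48120211 -0.28946863  0.018     ]
mallet bottom-ish [[ 0.52127599 -0.02569096  0.16      ]] [[ 0.51712929 -0.03070215  0.16      ]] headbase [[ 0.50654805 -0.03232369  0.065     ]]
[[-0.001  0.433 -0.901]
 [ 0.002 -0.901 -0.433]
 [-1.    -0.002 -0.   ]]
```

Request:
{"api": "carry_out", "payload": {
  "targets": [
    [0,-4.5,0,0,0],
    [0,-4.5,0,0,0],
    [0,0,-3.36,-3.32,0],
    [0,0,-3.36,-3.32,0],
    [0,0,-3.36,-3.32,0],
    [0,0,-3.36,-3.32,0],
    [0,0,-3.36,-3.32,0],
    [0,0,-3.36,-3.32,0],
    [0,0,-3.36,-3.32,0],
    [0,0,-3.36,-3.32,0],
    [0,0,-3.36,-3.32,0],
    [0,0,-3.36,-3.32,0],
    [0,0,-3.36,-3.32,0],
    [0,0,-3.36,-3.32,0],
    [0,0,-3.36,-3.32,0],
    [0,0,-3.36,-3.32,0],
    [0,0,-3.36,-3.32,0],
    [0,0,-3.36,-3.32,0],
    [0,0,-3.36,-3.32,0]
  ]
}}

```text
time: 2.0
tool_pos: [0.4996, 0.2654, 0.2948]
ee_rot: [0.302, 1.57, -2.392]
wrist_force: [0.2, 0.3, 0.2]
width: 0.0939
```

Request:
{"api": "carry_out", "payload": {
  "targets": [
    [0,1.5,0,0,8],
    [0,1.5,0,0,8],
    [0,1.5,0,0,8],
    [0,1.5,0,0,8],
    [0,0,0,0,8],
    [0,0,0,0,0]
  ]
}}

```text
time: 2.6
tool_pos: [0.499, 0.2633, 0.234]
ee_rot: [0.673, 1.568, -2.718]
wrist_force: [-0.1, -0.9, 0.6]
width: 0.0939
```

```bash
cat >> h.py <<'E'
from scipy.spatial.transform import Rotation as Ro
def go(p,yaw_y=None):
    "print turn, then shift in tool axes after the turn (tool down); yaw_y = wanted world yaw of tool y"
    o=robot.get_obs();R=Ro.from_euler('xyz',o['ee_rot']).as_matrix();y=np.arctan2(R[1,1],R[0,1]);t=0
    if yaw_y is not None:
        t=(y-yaw_y+np.pi/2)%np.pi-np.pi/2; R=R@Ro.from_rotvec([t,0,0]).as_matrix()
    print('t',o['time'],'tcp',o['tool_pos'].round(4),'yawy',round(y,4),'q6',o['joint_positions'][5].round(3),'F',o['wrist_force'].round(1),'w',round(o['width'],4),'turn deg',round(np.degrees(t),2),'shift cm',(R.T@(np.array(p)-o['tool_pos'])*100).round(2))
E
python3 - <<'E'
from h import *
go([.4995,.265,.08],-.253-np.pi/2)
s=snap('wrist','w1');print(s['pose'].round(3))
print(proj(s,[[.4995,.265,.107],[.548,.253,.107]]))
E
```

```text
t 2.6 tcp [0.499  0.2633 0.234 ] yawy -1.8208 q6 2.206 F [-0.1 -0.9  0.6] w 0.0939 turn deg 0.17 shift cm [15.4  -0.21 -0.03]
[[-0.247  0.934  0.257  0.572]
 [-0.969 -0.238 -0.064  0.243]
 [ 0.002 -0.264  0.964  0.414]
 [ 0.     0.     0.     1.   ]]
[[317.68342162 192.99971192]
 [317.2246068  148.51764137]]
```

View pics/w1.png

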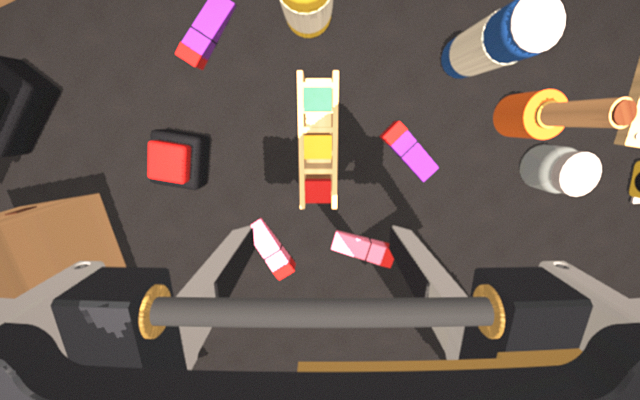

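Request:
{"api": "carry_out", "payload": {
  "targets": [
    [0,3.5,-0.2,0,0],
    [0,4,0,0,0],
    [0,4,0,0,0],
    [0,2.5,0,0,0],
    [0,1.4,0,0,0],
    [0,0,0,0,0],
    [0,0,0,0,0]
  ]
}}

```text
time: 3.35
tool_pos: [0.5011, 0.2658, 0.083]
ee_rot: [-2.539, 1.568, 0.353]
wrist_force: [0.5, 0.2, 0.8]
width: 0.0942
```

```bash
python3 - <<'E'
from h import *
go([.4995,.265,.08],-.253-np.pi/2)
s=snap('side','s1'); w=snap('wrist','w2')
A=cv2.resize(s['image'][205:305,225:325,::-1],(400,400),interpolation=cv2.INTER_CUBIC)
u=proj(w,[[.4995,.265,.107]])[0].astype(int);print(u)
B=cv2.resize(w['image'][max(0,u[1]-50):u[1]+50,u[0]-50:u[0]+50,::-1],(400,400),interpolation=cv2.INTER_CUBIC)
cv2.imwrite('pics/m2.png',np.hstack([A,B]))
E
```

```text
t 3.35 tcp [0.5011 0.2658 0.083 ] yawy -1.8203 q6 2.208 F [0.5 0.2 0.8] w 0.0942 turn deg 0.2 shift cm [0.3  0.12 0.13]
[320 253]
```

View pics/m2.png

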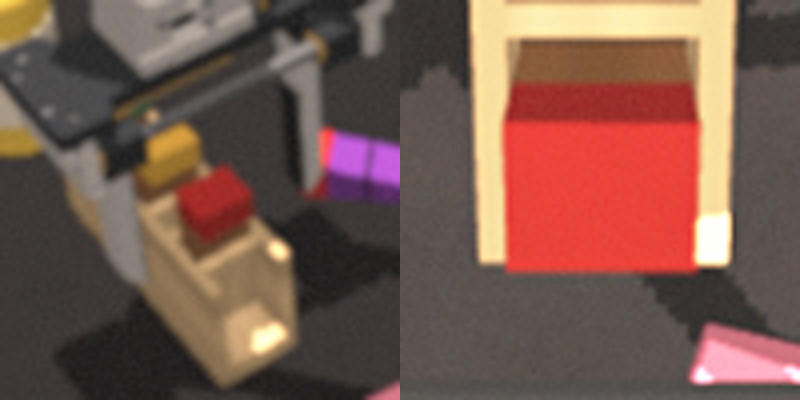

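Request:
{"api": "carry_out", "payload": {
  "targets": [
    [1,0.3,0.1,0.1,0],
    [1,0,0,0,0],
    [1,0,0,0,0],
    [1,0,0,0,0],
    [1,0,0,0,0],
    [1,0,0,0,0],
    [1,0,0,0,0],
    [1,0,0,0,0]
  ]
}}

```text
time: 4.25
tool_pos: [0.4989, 0.2647, 0.0784]
ee_rot: [2.162, 1.571, -1.23]
wrist_force: [0.2, 0.4, 0.5]
width: 0.0338
```

Request:
{"api": "carry_out", "payload": {
  "targets": [
    [1,0,0,0,0],
    [1,0,0,0,0],
    [1,0,0,0,0]
  ]
}}

```text
time: 4.55
tool_pos: [0.4989, 0.2648, 0.0784]
ee_rot: [-2.015, 1.571, 0.876]
wrist_force: [1.3, 0.3, -0.9]
width: 0.0298
```

Request:
{"api": "carry_out", "payload": {
  "targets": [
    [1,-2,0,0,0],
    [1,-4,0,0,0],
    [1,-4,0,0,0],
    [1,-4.5,0,0,0],
    [1,-4.5,0,0,0],
    [1,-3,0,0,0],
    [1,0,0,0,0]
  ]
}}

```text
time: 5.25
tool_pos: [0.5005, 0.2652, 0.3048]
ee_rot: [-2.537, 1.56, 0.354]
wrist_force: [-0.1, -0.5, -0.6]
width: 0.0298
```

```bash
python3 - <<'E'
from h import *
c,yw=np.array([.481,-.289]),-.347
X=np.array([np.cos(yw),np.sin(yw)])
p=c-.0215*X   # flat face at x=-9
go([*p,.28],yw-np.pi/2)
s=snap('wrist','w3')
E
```

```text
t 5.25 tcp [0.5005 0.2652 0.3048] yawy -1.8212 q6 2.209 F [-0.1 -0.5 -0.6] w 0.0298 turn deg 5.53 shift cm [  2.23  52.8  -14.85]
```

Request:
{"api": "carry_out", "payload": {
  "targets": [
    [1,0,0,0,5.5],
    [1,0,4.4,-1.24,0],
    [1,0,4.4,-1.24,0],
    [1,0,4.4,-1.24,0],
    [1,0,4.4,-1.24,0],
    [1,0,4.4,-1.24,0],
    [1,0,4.4,-1.24,0],
    [1,0,4.4,-1.24,0],
    [1,0,4.4,-1.24,0],
    [1,0,4.4,-1.24,0],
    [1,0,4.4,-1.24,0],
    [1,0,4.4,-1.24,0],
    [1,1,4.4,-1.24,0],
    [1,1,0,0,0],
    [1,0,0,0,0],
    [1,0,0,0,0]
  ]
}}

```text
time: 6.9
tool_pos: [0.4592, -0.2812, 0.2767]
ee_rot: [-0.422, 1.567, 2.374]
wrist_force: [0.1, 0.7, 0.3]
width: 0.0296
```

```bash
python3 - <<'E'
from h import *
c,yw=np.array([.481,-.289]),-.347
X=np.array([np.cos(yw),np.sin(yw)])
go([*(c-.0215*X),.28],yw-np.pi/2)
s=snap('wrist','w4');t=snap('side','s4');tt=snap('top','t4')
Y=np.array([-X[1],X[0]])
P=lambda x,y,z:[*(c+x*X+y*Y),z]
Q=proj(s,[P(-.024,.03,.085),P(-.024,-.03,.085),P(-.008,.06,.098),P(-.008,-.06,.098),P(.012,.06,.098),P(.012,-.06,.098),P(.051,.0,.085)]);print(Q.round(1))
cx,cy=Q.mean(0).astype(int);x0,y0=max(0,cx-100),max(0,cy-75);x0=min(x0,440);y0=min(y0,250);print(x0,y0)
B=cv2.resize(s['image'][y0:y0+150,x0:x0+200,::-1],(800,600),interpolation=cv2.INTER_CUBIC)
cv2.imwrite('pics/m4.png',B)
E
```

```text
t 6.9 tcp [ 0.4592 -0.2812  0.2767] yawy -1.9163 q6 1.261 F [0.1 0.7 0.3] w 0.0296 turn deg 0.09 shift cm [-0.33 -0.01 -0.17]
[[297.8 182.1]
 [341.9 182.2]
 [273.8 172.1]
 [365.8 172.3]
 [273.1 156.7]
 [366.5 156.9]
 [319.9 125.4]]
219 88
```

View pics/m4.png

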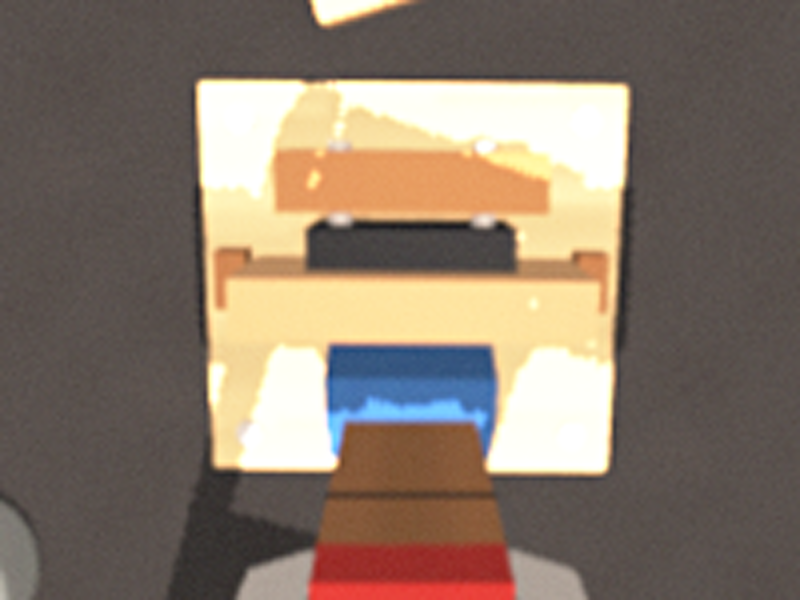

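```bash
python3 - <<'E'
from h import *
from scipy.optimize import least_squares
s=load('w4');T=lambda p:np.array([((u+.5)/4-.5+219,(v+.5)/4-.5+88) for u,v in p])
px=T([(197,80),(630,85),(213,470),(608,473),(328,378),(495,378)])
L=np.array([[.075,.08,.018],[.075,-.08,.018],[-.075,.08,.018],[-.075,-.08,.018],[-.024,.03,.085],[-.024,-.03,.085]])
def W(q,L):
    c,sn=np.cos(q[2]),np.sin(q[2]);return np.c_[q[0]+c*L[:,0]-sn*L[:,1],q[1]+sn*L[:,0]+c*L[:,1],L[:,2]]
r=least_squares(lambda q:(proj(s,W(q,L))-px).ravel(),[.481,-.289,-.347]);print(r.x.round(4),r.fun.round(1))
q=r.x
def loc(P): 
    d=P[:,:2]-q[:2];c,sn=np.cos(q[2]),np.sin(q[2]);return np.c_[d[:,0]*c+d[:,1]*sn,-d[:,0]*sn+d[:,1]*c]
o=robot.get_obs();z=o['tool_pos'][2]
print('tcp in jig',loc(o['tool_pos'][None]))
print('panel top',loc(atz(s,T([(225,343),(608,343),(228,277),(605,277)]),.098)))
for dz in(-.0665,):
  print('wedge tip',loc(atz(s,T([(345,422),(478,422)]),z+dz)),'line',loc(atz(s,T([(328,493),(497,493)]),z+dz+.055)),'headlow',loc(atz(s,T([(310,545),(513,545)]),z+dz+.078)))
E
```

```text
[ 0.4801 -0.2912 -0.3529] [ 1.2  0.9 -1.1  0.6  0.7 -1.1 -0.7 -1.1 -1.2 -0.   1.1  0.3]
tcp in jig [[-0.02228658  0.00238572]]
panel top [[-0.00994593  0.06090485]
 [-0.00888654 -0.06403054]
 [ 0.01152427  0.05920133]
 [ 0.01254484 -0.06192336]]
wedge tip [[-0.00758463  0.01498595]
 [-0.00732814 -0.01506306]] line [[-0.00692394  0.01478905]
 [-0.00666433 -0.0153211 ]] headlow [[-0.00827668  0.01597911]
 [-0.00799674 -0.01622201]]
```

Request:
{"api": "carry_out", "payload": {
  "targets": [
    [1,2,0,0.33,0],
    [1,4,0,0,0],
    [1,3,0,0,0],
    [1,1.5,0,0,0],
    [1,0,0,0,0],
    [1,0,0,0,0],
    [1,0,0,0,0]
  ]
}}

```text
time: 7.75
tool_pos: [0.4577, -0.282, 0.1761]
ee_rot: [2.817, 1.566, -0.671]
wrist_force: [-0.2, -0.9, -1.3]
width: 0.03
```

```bash
python3 - <<'E'
from h import *
c,yw=np.array([.4801,-.2912]),-.3529
X=np.array([np.cos(yw),np.sin(yw)]);Y=np.array([-X[1],X[0]])
go([*(c-.0256*X+.0024*Y),.112],yw-np.pi/2)
s=snap('wrist','w5');t=snap('side','s5')
Q=proj(s,[[*(c-.012*X),.098]])[0].astype(int);print(Q)
x0,y0=Q[0]-50,Q[1]-50
A=cv2.resize(s['image'][y0:y0+100,x0:x0+100,::-1],(400,400),interpolation=cv2.INTER_CUBIC)
Q=proj(t,[[*(c-.012*X),.11]])[0].astype(int);x1,y1=Q[0]-45,Q[1]-40
B=cv2.resize(t['image'][y1:y1+80,x1:x1+80,::-1],(400,400),interpolation=cv2.INTER_CUBIC);print(x0,y0,x1,y1)
cv2.imwrite('pics/m5.png',np.hstack([A,B]))
E
```

```text
t 7.75 tcp [ 0.4577 -0.282   0.1761] yawy -1.9167 q6 1.259 F [-0.2 -0.9 -1.3] w 0.03 turn deg 0.4 shift cm [ 6.41 -0.16  0.17]
[319 193]
269 143 375 102
```

View pics/m5.png

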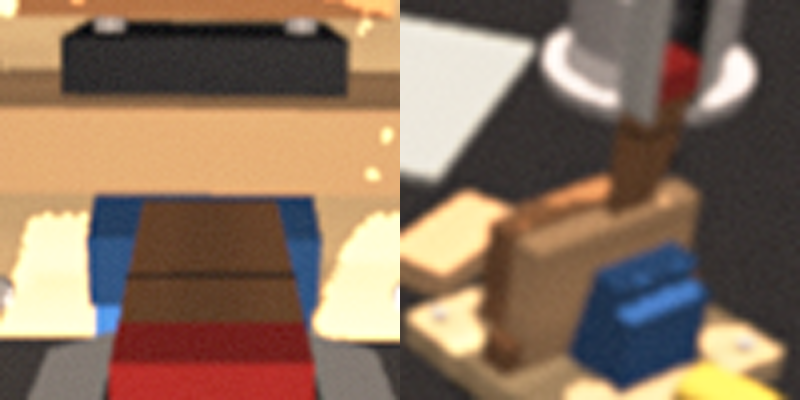

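```bash
python3 - <<'E'
from h import *
s=load('w5');T=lambda p:np.array([((u+.5)/4-.5+269,(v+.5)/4-.5+143) for u,v in p])
q=[.4801,-.2912,-.3529]
def loc(P): 
    d=P[:,:2]-q[:2];c,sn=np.cos(q[2]),np.sin(q[2]);return (1000*np.c_[d[:,0]*c+d[:,1]*sn,-d[:,0]*sn+d[:,1]*c]).round(1).tolist()
z=.1761
print('tip',loc(atz(s,T([(140,203),(280,203)]),z-.0665)),'line',loc(atz(s,T([(128,275),(294,275)]),z-.0115)))
print('panel',loc(atz(s,T([(200,195),(200,108)]),.098)),'cheek',loc(atz(s,T([(90,237),(318,237)]),.085)),'pad',loc(atz(s,T([(63,37),(347,37)]),.085)))
E
```

```text
tip [[-9.1, 14.9], [-8.8, -17.1]] line [[-9.1, 13.7], [-8.9, -16.3]]
panel [[-9.8, 1.3], [11.1, 1.4]] cheek [[-24.0, 29.1], [-23.5, -28.6]] pad [[26.2, 34.7], [26.7, -34.0]]
```

Request:
{"api": "carry_out", "payload": {
  "targets": [
    [1,0,-0.14,0.25,0],
    [1,1,0,0,0],
    [1,1,0,0,0],
    [1,1,0,0,0],
    [1,0.5,0,0,0],
    [1,0,0,0,0]
  ]
}}

```text
time: 8.45
tool_pos: [0.4541, -0.2788, 0.1369]
ee_rot: [-0.342, 1.569, 2.453]
wrist_force: [-0.4, -0.1, -0.8]
width: 0.03
```

Request:
{"api": "carry_out", "payload": {
  "targets": [
    [1,0.7,0,0,0],
    [1,0.7,0,0,0],
    [1,0,0,0,0],
    [1,0,0,0,0]
  ]
}}

```text
time: 8.85
tool_pos: [0.4558, -0.2796, 0.1248]
ee_rot: [3.073, 1.568, -0.415]
wrist_force: [5.2, -1.5, -0.9]
width: 0.0298
```

Request:
{"api": "carry_out", "payload": {
  "targets": [
    [1,0,0,-0.15,0],
    [1,0.5,0,-0.05,0],
    [1,0.4,0,0,0],
    [1,0,0,0,0],
    [1,0,0,0,0]
  ]
}}

```text
time: 9.35
tool_pos: [0.4576, -0.2805, 0.1157]
ee_rot: [2.976, 1.568, -0.512]
wrist_force: [6.4, -1.7, 0.0]
width: 0.0297
```

Request:
{"api": "carry_out", "payload": {
  "targets": [
    [1,0.2,0,-0.15,0],
    [1,0,0,0,0],
    [1,0,0,0,0]
  ]
}}

```text
time: 9.65
tool_pos: [0.4582, -0.2807, 0.1139]
ee_rot: [2.698, 1.57, -0.791]
wrist_force: [3.2, -1.7, 3.6]
width: 0.0299
```

Request:
{"api": "carry_out", "payload": {
  "targets": [
    [0.8,0,0,0,0],
    [0.6,0,0,0,0],
    [0.4,0,0,0,0],
    [0.2,0,0,0,0],
    [0,0,0,0,0],
    [0,0,0,0,0],
    [0,0,0,0,0],
    [0,0,0,0,0],
    [0,-2,0,0,0],
    [0,-4,0,0,0],
    [0,-4,0,0,0],
    [0,-4,0,0,0],
    [0,-3,0,0,0],
    [0,0,0,0,0],
    [0,0,0,0,0]
  ]
}}

```text
time: 11.15
tool_pos: [0.458, -0.2805, 0.2837]
ee_rot: [2.791, 1.57, -0.697]
wrist_force: [-0.2, 0.5, 0.0]
width: 0.0941
```

```bash
python3 - <<'E'
from h import *
c,yw=np.array([.4801,-.2912]),-.3529
X=np.array([np.cos(yw),np.sin(yw)])
go([.515,-.029,.30])
s=snap('wrist','w6');t=snap('side','s6')
Q=proj(s,[[*(c-.012*X),.098]])[0].astype(int)
x0,y0=Q[0]-50,Q[1]-50
A=cv2.resize(s['image'][y0:y0+100,x0:x0+100,::-1],(400,400),interpolation=cv2.INTER_CUBIC)
Q=proj(t,[[*(c-.012*X),.11]])[0].astype(int);x1,y1=Q[0]-45,Q[1]-40
B=cv2.resize(t['image'][y1:y1+80,x1:x1+80,::-1],(400,400),interpolation=cv2.INTER_CUBIC);print(x0,y0,x1,y1)
C=cv2.resize(s['image'][:,:,::-1],(320,200))
D=cv2.resize(t['image'][150:250,300:460,::-1],(320,200))
cv2.imwrite('pics/m6.png',np.vstack([np.hstack([A,B]),np.hstack([C,D,np.zeros((200,160,3),np.uint8)])]))
E
```

```text
t 11.15 tcp [ 0.458  -0.2805  0.2837] yawy -1.9171 q6 1.262 F [-0.2  0.5  0. ] w 0.0941 turn deg 0.0 shift cm [ -1.65 -25.59   3.17]
271 123 375 102
```

View pics/m6.png

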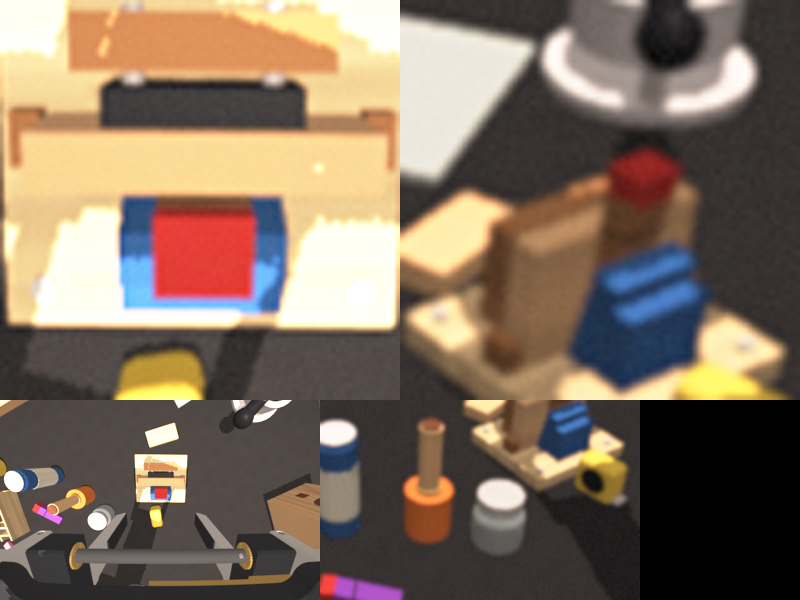

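Request:
{"api": "carry_out", "payload": {
  "targets": [
    [0,0,-4.3,0.53,0],
    [0,0,-4.3,0.53,0],
    [0,0,-4.3,0.53,0],
    [0,0,-4.3,0.53,0],
    [0,0,-4.3,0.53,0],
    [0,0,-4.1,0.52,0],
    [0,0,0,0,-7.75],
    [0,0,0,0,-7.75],
    [0,0,0,0,-7.75],
    [0,0,0,0,-7.75],
    [0,0,0,0,-7.75],
    [0,0,0,0,-7.75],
    [0,0,0,0,-7.75],
    [0,0,0,0,-7.75],
    [0,0,0,0,0]
  ]
}}

```text
time: 12.75
tool_pos: [0.5142, -0.0287, 0.281]
ee_rot: [-0.882, 1.566, 2.995]
wrist_force: [0.2, 0.1, 0.6]
width: 0.0941
```

```bash
python3 - <<'E'
from h import *
go([.518,-.029,.111],-.84)
s=snap('wrist','w7')
print(proj(s,[[.518,-.029,.16],[.518,-.029,.065],[.518,-.029,0]]))
w6=load('w6');a=load('t4')
# handle top, head in top: find orange
hsv=cv2.cvtColor(a['image'],cv2.COLOR_RGB2HSV);m=cv2.inRange(hsv,(5,150,80),(15,255,255));m[:,:330]=0;m[:,365:]=0;m[:195]=0;m[230:]=0
ys,xs=np.nonzero(m);print(xs.mean(),ys.mean(),len(xs),xs.min(),xs.max(),ys.min(),ys.max())
print('can',atz(a,[(325,181)],.15),'jar',atz(a,[(356,240)],.075))
print('butt',atz(w6,[(271+203/4,123+254/4)],.14))
E
```

```text
t 12.75 tcp [ 0.5142 -0.0287  0.281 ] yawy -0.8353 q6 0.669 F [0.2 0.1 0.6] w 0.0941 turn deg 0.27 shift cm [17.    0.34 -0.31]
[[323.69244777 190.6705598 ]
 [323.42297268 175.34704541]
 [323.29983127 168.35772497]]
345.3333333333333 214.24242424242425 99 336 354 205 224
can [[0.61217903 0.03726664 0.15      ]] jar [[ 0.43117974 -0.06312749  0.075     ]]
butt [[ 0.46138334 -0.28460073  0.14      ]]
```

View pics/w7.png

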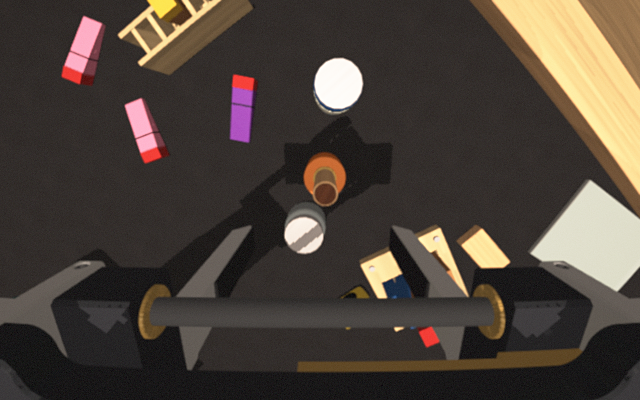

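Request:
{"api": "carry_out", "payload": {
  "targets": [
    [0,0,0.4,-0.16,0],
    [0,4,0,0,0],
    [0,4,0,0,0],
    [0,4,0,0,0],
    [0,3,0,0,0],
    [0,2,0,0,0],
    [0,0,0,0,0],
    [1,0,0,0,0],
    [1,0,0,0,0],
    [1,0,0,0,0],
    [1,0,0,0,0],
    [1,0,0,0,0],
    [1,0,0,0,0],
    [1,0,0,0,0],
    [1,0,0,0,0],
    [1,0,0,0,0],
    [1,0,0,0,0],
    [1,0,0,0,0],
    [1,0,0,0,0],
    [1,0,0,0,0]
  ]
}}

```text
time: 14.8
tool_pos: [0.5187, -0.0306, 0.1133]
ee_rot: [-1.127, 1.57, 2.751]
wrist_force: [-0.2, 0.3, -0.4]
width: 0.0274
```

Request:
{"api": "carry_out", "payload": {
  "targets": [
    [1,-3,0,0,0],
    [1,-4,0,0,0],
    [1,-4,0,0,0],
    [1,-4,0,0,0],
    [1,-3,0,0,0],
    [1,-2,0,0,0],
    [1,0,0,0,0],
    [1,0,0,0,0]
  ]
}}

```text
time: 15.6
tool_pos: [0.5187, -0.0308, 0.3121]
ee_rot: [-0.771, 1.569, 3.106]
wrist_force: [0.2, -0.6, -3.9]
width: 0.0275
```

```bash
python3 - <<'E'
from h import *
go([.4597,-.282,.30])
print(robot.get_obs()['wrist_force'],robot.get_obs()['wrist_torque'])
E
```

```text
t 15.6 tcp [ 0.5187 -0.0308  0.3121] yawy -0.8352 q6 0.667 F [ 0.2 -0.6 -3.9] w 0.0275 turn deg 0.0 shift cm [ 1.22 14.67 21.23]
[ 0.21025638 -0.60944896 -3.91894341] [-0.02315494 -0.02442055  0.01970606]
```

Request:
{"api": "carry_out", "payload": {
  "targets": [
    [1,0,2,2.9,0],
    [1,0,2.5,3.6,0],
    [1,0,2.6,3.75,0],
    [1,0,2.6,3.75,0],
    [1,0,2.5,3.6,0],
    [1,0,1.5,2.2,0],
    [1,0,1.0,1.4,0],
    [1,0,0,0,0],
    [1,3,0,0,0],
    [1,0,0,0,0],
    [1,0,0,0,0]
  ]
}}

```text
time: 16.7
tool_pos: [0.4603, -0.2803, 0.2824]
ee_rot: [-1.545, 1.568, 2.334]
wrist_force: [-0.6, 0.3, -3.1]
width: 0.0281
```

```bash
python3 - <<'E'
from h import *
go([.4597,-.282,.268])
c=[.4597,-.282,.139]
t=snap('side','s8');tp=snap('top','t8')
Q=proj(t,[[.4597,-.282,.155]])[0].astype(int);x1,y1=Q[0]-50,Q[1]-50
B=cv2.resize(t['image'][y1:y1+100,x1:x1+100,::-1],(500,500),interpolation=cv2.INTER_CUBIC);print(x1,y1)
cv2.imwrite('pics/m8.png',B)
E
```

```text
t 16.7 tcp [ 0.4603 -0.2803  0.2824] yawy -0.8332 q6 0.181 F [-0.6  0.3 -3.1] w 0.0281 turn deg 0.0 shift cm [1.44 0.09 0.16]
375 79
```

View pics/m8.png

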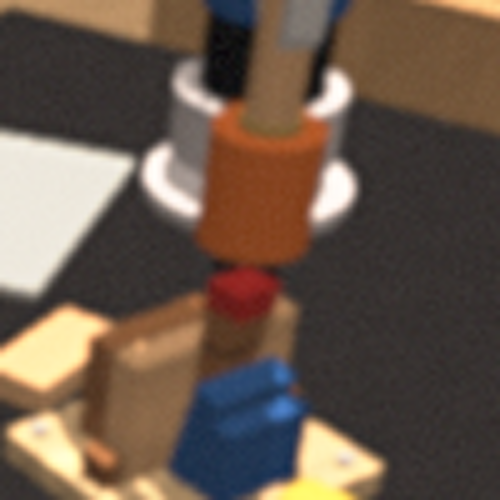

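Request:
{"api": "carry_out", "payload": {
  "targets": [
    [1,1.4,0.09,0.16,0],
    [1,1.0,0,0,0],
    [1,0.9,0,0,0]
  ]
}}

```text
time: 17.1
tool_pos: [0.46, -0.2838, 0.2499]
ee_rot: [1.727, 1.57, -0.679]
wrist_force: [0.9, -0.1, 2.6]
width: 0.0278
```

Request:
{"api": "carry_out", "payload": {
  "targets": [
    [1,0,0,0,0]
  ]
}}

```text
time: 17.2
tool_pos: [0.4595, -0.2835, 0.2492]
ee_rot: [-1.439, 1.569, 2.439]
wrist_force: [-0.0, 1.2, -3.1]
width: 0.0276
```

Request:
{"api": "carry_out", "payload": {
  "targets": [
    [1,-1.5,0,0,0],
    [1,0,0,0,0],
    [1,1.2,0,0,0],
    [1,0.8,0,0,0]
  ]
}}

```text
time: 17.6
tool_pos: [0.4603, -0.2841, 0.2453]
ee_rot: [1.847, 1.569, -0.559]
wrist_force: [2.9, -0.7, 4.1]
width: 0.0277
```

Request:
{"api": "carry_out", "payload": {
  "targets": [
    [1,-1.5,0,0,0],
    [1,0,0,0,0],
    [1,1.2,0,0,0],
    [1,0.7,0,0,0]
  ]
}}

```text
time: 18.0
tool_pos: [0.4603, -0.284, 0.2412]
ee_rot: [1.87, 1.569, -0.536]
wrist_force: [1.0, -0.8, 6.0]
width: 0.0274
```

Request:
{"api": "carry_out", "payload": {
  "targets": [
    [1,0,0,0,0]
  ]
}}

```text
time: 18.1
tool_pos: [0.4596, -0.2835, 0.2405]
ee_rot: [-1.449, 1.57, 2.429]
wrist_force: [-0.1, -0.1, -1.6]
width: 0.0276
```

Request:
{"api": "carry_out", "payload": {
  "targets": [
    [1,-1.5,0,0,0],
    [1,0,0,0,0],
    [1,1.2,0,0,0],
    [1,0.6,0,0,0]
  ]
}}

```text
time: 18.5
tool_pos: [0.4601, -0.2839, 0.2378]
ee_rot: [1.903, 1.57, -0.503]
wrist_force: [0.7, 0.2, 10.8]
width: 0.0278
```

Request:
{"api": "carry_out", "payload": {
  "targets": [
    [1,0,0,0,0]
  ]
}}

```text
time: 18.6
tool_pos: [0.4597, -0.2836, 0.2377]
ee_rot: [-1.325, 1.57, 2.552]
wrist_force: [0.3, 0.1, -1.8]
width: 0.0274
```

Request:
{"api": "carry_out", "payload": {
  "targets": [
    [1,-1.5,0,0,0],
    [1,0,0,0,0],
    [1,1.2,0,0,0],
    [1,0.6,0,0,0]
  ]
}}

```text
time: 19.0
tool_pos: [0.4601, -0.2839, 0.2369]
ee_rot: [1.799, 1.568, -0.607]
wrist_force: [-2.0, 2.6, 22.3]
width: 0.0277
```

Request:
{"api": "carry_out", "payload": {
  "targets": [
    [1,0,0,0,0]
  ]
}}

```text
time: 19.1
tool_pos: [0.4598, -0.2837, 0.237]
ee_rot: [1.749, 1.569, -0.657]
wrist_force: [-0.7, 0.3, 4.6]
width: 0.0278
```

Request:
{"api": "carry_out", "payload": {
  "targets": [
    [1,-1.5,0,0,0],
    [1,0,0,0,0],
    [1,1.2,0,0,0],
    [1,0.6,0,0,0]
  ]
}}

```text
time: 19.5
tool_pos: [0.4605, -0.2843, 0.2357]
ee_rot: [1.747, 1.565, -0.659]
wrist_force: [-3.4, 2.8, 29.6]
width: 0.0279
```

Request:
{"api": "carry_out", "payload": {
  "targets": [
    [1,0,0,0,0],
    [1,-1.5,0,0,0],
    [1,-3,0,0,0],
    [1,-3,0,0,0],
    [1,0,0,0,0],
    [1,0,0,0,0]
  ]
}}

```text
time: 20.1
tool_pos: [0.4598, -0.2837, 0.3062]
ee_rot: [-1.341, 1.57, 2.536]
wrist_force: [-0.4, -0.2, -4.7]
width: 0.0276
```

```bash
python3 - <<'E'
from h import *
go([.5187,-.0307,.30])
t=snap('side','s9');w=snap('wrist','w9')
a=load('s8')
Q=proj(t,[[.4597,-.282,.105]])[0].astype(int);x1,y1=Q[0]-32,Q[1]-40
f=lambda t:cv2.resize(t['image'][y1:y1+75,x1:x1+66,::-1],(400,455),interpolation=cv2.INTER_CUBIC);print(x1,y1)
cv2.imwrite('pics/m9.png',np.hstack([f(a),f(t)]))
E
```

```text
t 20.1 tcp [ 0.4598 -0.2837  0.3062] yawy -0.835 q6 0.177 F [-0.4 -0.2 -4.7] w 0.0276 turn deg 0.0 shift cm [  0.63 -14.8  -21.35]
390 105
```

View pics/m9.png

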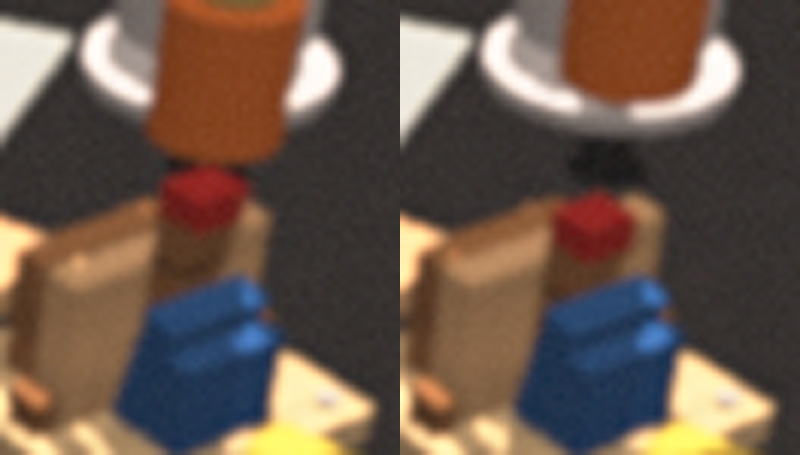

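```bash
python3 - <<'E'
from h import *
a=load('s8');b=load('s9')
T=lambda u,v:((u+.5)/6.06-.5+390,(v+.5)/6.067-.5+105)
for z in(.137,.14,.143):print('before',z,atz(a,[T(205,187)],z).round(4))
for z in(.121,.124,.127):print('after',z,atz(b,[T(195,212)],z).round(4))
c=np.array([.4801,-.2912]);X=np.array([np.cos(-.3529),np.sin(-.3529)]);print('slot_home est',c-.0175*X)
P=[*(c-.0175*X)]
print(proj(a,[P+[.14]]),T(205,187),proj(b,[P+[.125]]),T(195,212))
# black pad/panel shift between w6 and w9 in jig frame
w=load('w9');Q=proj(w,[[*(c+.01*X),.098]])[0];print(Q)
x0,y0=int(Q[0])-60,int(Q[1])-40
A=cv2.resize(w['image'][y0:y0+80,x0:x0+120,::-1],(600,400),interpolation=cv2.INTER_CUBIC);cv2.imwrite('pics/m10.png',A);print(x0,y0)
E
```

```text
before 0.137 [[ 0.4621 -0.2809  0.137 ]]
before 0.14 [[ 0.46   -0.2758  0.14  ]]
before 0.143 [[ 0.4579 -0.2707  0.143 ]]
after 0.121 [[ 0.4664 -0.2842  0.121 ]]
after 0.124 [[ 0.4643 -0.2793  0.124 ]]
after 0.127 [[ 0.4623 -0.2744  0.127 ]]
slot_home est [ 0.46367845 -0.28515164]
[[423.75376006 133.65528871]] (423.41089108910893, 135.40489533542114) [[422.9935013  138.42206771]] (421.76072607260727, 139.52554804681063)
[341.94385511 168.25653613]
281 128
```

```bash
python3 - <<'E'
from h import *
c=np.array([.4801,-.2912]);X=np.array([np.cos(-.3529),np.sin(-.3529)]);Y=np.array([-X[1],X[0]])
xs=np.arange(-30,60,1.)/1000
for n in('w4','w5','w6','w9'):
    s=load(n);g=s['image'].astype(np.float32);out=[]
    for y in np.r_[-.032:-.02:7j,.02:.032:7j]:
        p=proj(s,np.c_[c+xs[:,None]*X+y*Y,np.full(len(xs),.09)]).astype(np.float32)
        out.append(cv2.remap(g,p[None,:,0],p[None,:,1],cv2.INTER_LINEAR)[0])
    m=np.mean(out,0).mean(1);
    print(n,[(int(round(1000*x)),int(v)) for x,v in zip(xs,m) if .004<x<.052])
E
```

```text
w4 [(5, 213), (6, 214), (7, 215), (8, 214), (9, 206), (10, 187), (11, 157), (12, 125), (13, 99), (14, 78), (15, 67), (16, 67), (17, 67), (18, 68), (19, 68), (20, 69), (21, 69), (22, 68), (23, 69), (24, 69), (25, 65), (26, 63), (27, 79), (28, 115), (29, 159), (30, 189), (31, 193), (32, 181), (33, 166), (34, 161), (35, 161), (36, 161), (37, 161), (38, 161), (39, 162), (40, 164), (41, 165), (42, 166), (43, 166), (44, 165), (45, 164), (46, 166), (47, 170), (48, 177), (49, 182), (50, 190), (51, 200)]
w5 [(5, 175), (6, 175), (7, 176), (8, 174), (9, 160), (10, 129), (11, 105), (12, 91), (13, 70), (14, 51), (15, 46), (16, 47), (17, 47), (18, 48), (19, 47), (20, 48), (21, 47), (22, 48), (23, 48), (24, 48), (25, 48), (26, 40), (27, 39), (28, 73), (29, 114), (30, 139), (31, 145), (32, 133), (33, 123), (34, 124), (35, 132), (36, 139), (37, 143), (38, 149), (39, 156), (40, 159), (41, 159), (42, 158), (43, 159), (44, 162), (45, 164), (46, 162), (47, 163), (48, 163), (49, 164), (50, 166), (51, 171)]
w6 [(5, 207), (6, 207), (7, 207), (8, 208), (9, 207), (10, 198), (11, 175), (12, 132), (13, 92), (14
[... 199 characters left out ...]
5), (34, 153), (35, 153), (36, 153), (37, 153), (38, 154), (39, 154), (40, 154), (41, 155), (42, 156), (43, 160), (44, 166), (45, 174), (46, 181), (47, 186), (48, 187), (49, 189), (50, 194), (51, 203)]
w9 [(5, 127), (6, 140), (7, 147), (8, 150), (9, 149), (10, 149), (11, 149), (12, 150), (13, 150), (14, 143), (15, 122), (16, 86), (17, 54), (18, 40), (19, 39), (20, 42), (21, 42), (22, 42), (23, 42), (24, 42), (25, 41), (26, 42), (27, 45), (28, 51), (29, 63), (30, 75), (31, 88), (32, 98), (33, 101), (34, 102), (35, 103), (36, 103), (37, 104), (38, 104), (39, 103), (40, 102), (41, 101), (42, 101), (43, 101), (44, 101), (45, 101), (46, 102), (47, 106), (48, 109), (49, 115), (50, 126), (51, 139)]
```

Request:
{"api": "carry_out", "payload": {
  "targets": [
    [1,0,-1.8,-2.55,0],
    [1,0,-2.5,-3.6,0],
    [1,0,-2.6,-3.75,0],
    [1,0,-2.6,-3.75,0],
    [1,0,-2.5,-3.6,0],
    [1,0,-1.8,-2.6,0],
    [1,0,-1.0,-1.5,0],
    [1,0,0,0,0],
    [1,3,0,0,0],
    [1,4,0,0,0],
    [1,4,0,0,0],
    [1,4,0,0,0],
    [1,2.5,0,0,0],
    [1,0.8,0,0,0],
    [1,0,0,0,0],
    [1,0,0,0,0]
  ]
}}

```text
time: 21.8
tool_pos: [0.5195, -0.0313, 0.1258]
ee_rot: [2.133, 1.569, -0.274]
wrist_force: [0.9, -0.2, -4.1]
width: 0.0276
```

Request:
{"api": "carry_out", "payload": {
  "targets": [
    [1,0.5,0,0,0],
    [1,0.3,0,0,0],
    [1,0.2,0,0,0],
    [1,0.1,0,0,0],
    [1,0,0,0,0],
    [1,0,0,0,0]
  ]
}}

```text
time: 22.4
tool_pos: [0.5188, -0.0307, 0.1136]
ee_rot: [1.89, 1.571, -0.516]
wrist_force: [0.2, 0.5, -3.2]
width: 0.0277
```

Request:
{"api": "carry_out", "payload": {
  "targets": [
    [1,0.1,0,0,0],
    [1,0,0,0,0],
    [1,0,0,0,0]
  ]
}}

```text
time: 22.7
tool_pos: [0.5188, -0.0307, 0.1126]
ee_rot: [2.07, 1.57, -0.335]
wrist_force: [0.6, -0.4, -3.3]
width: 0.0276
```

Request:
{"api": "carry_out", "payload": {
  "targets": [
    [1,0.1,0,0,0],
    [1,0,0,0,0],
    [1,0,0,0,0]
  ]
}}

```text
time: 23.0
tool_pos: [0.5191, -0.0306, 0.1125]
ee_rot: [2.376, 1.57, -0.03]
wrist_force: [-0.4, 0.6, 1.9]
width: 0.0284
```

Request:
{"api": "carry_out", "payload": {
  "targets": [
    [1,0.1,0,0,0],
    [1,0,0,0,0],
    [1,0,0,0,0]
  ]
}}

```text
time: 23.3
tool_pos: [0.5192, -0.0306, 0.1124]
ee_rot: [2.383, 1.569, -0.022]
wrist_force: [-2.1, 1.4, 6.0]
width: 0.0277
```

Standing on the bench. I'll back off 1 mm, release and retreat upward.

Request:
{"api": "carry_out", "payload": {
  "targets": [
    [1,-0.15,0,0,0],
    [0.9,0,0,0,0],
    [0.6,0,0,0,0],
    [0.3,0,0,0,0],
    [0,0,0,0,0],
    [0,0,0,0,0],
    [0,0,0,0,0],
    [0,0,0,0,0],
    [0,0,0,0,0],
    [0,-3,0,0,0],
    [0,-4,0,0,0],
    [0,-4,0,0,0],
    [0,-4,0,0,0],
    [0,-4,0,0,0],
    [0,0,0,0,0],
    [0,0,0,0,0]
  ]
}}

```text
time: 24.9
tool_pos: [0.5192, -0.0308, 0.3031]
ee_rot: [2.195, 1.568, -0.211]
wrist_force: [0.6, 0.1, -0.5]
width: 0.0938
```

```bash
python3 - <<'E'
from h import *
go([.5187,-.0307,.30])
t=snap('side','s10');w=snap('wrist','w10')
A=cv2.resize(t['image'][130:330,160:480,::-1],(800,500),interpolation=cv2.INTER_CUBIC)
cv2.imwrite('pics/m11.png',A)
E
```

```text
t 24.9 tcp [ 0.5192 -0.0308  0.3031] yawy -0.8351 q6 0.667 F [ 0.6  0.1 -0.5] w 0.0938 turn deg 0.0 shift cm [ 0.31 -0.04  0.03]
```

View pics/m11.png

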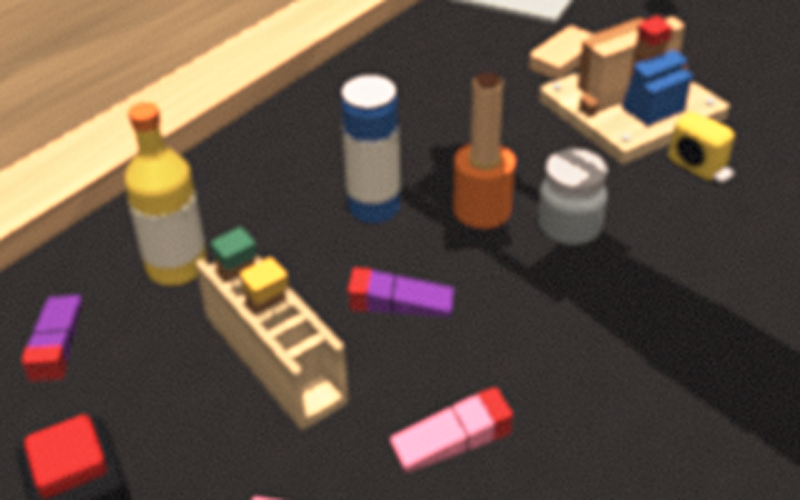

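The final view shows the mallet upright at (485,150), the red wedge seated in the jig at (655,30), and the spares and bystanders where they were. I'm handing it in.

```bash
python3 -c "
from bench import robot
print(robot.close_job())"
```

```text
the job is handed in; nothing more can be done
None
```

The panel is locked. I set the red-headed wedge loosely in the slot and let go of it. I then drove it down with six mallet taps, stood the mallet back upright on its old spot and handed in at about 25 s of the 64 s.

**Lock:** The wedge stopped going down, and the force rose from about 3–6 N on the early taps to 22 and then 30 N. At the stop the mallet's face put the butt at about 0.1236 m, against the 0.125 m expected when tight.

**Pad:** The wrist pictures show the panel's back edge about 3.5 mm further back than before driving, so the pad looks fully pressed. These are readings at about 1.4 mm per pixel; I did not measure the pad's travel directly.

**Disagreements:**
- The side picture put the wedge's drop at about 13 mm rather than 15 mm, which is within the pixel error.
- The camera and arm positions disagreed by about 2 mm at the jig.

**Left on the bench:** The last side picture shows the mallet upright. The spares and the bystanders in view look unmoved by eye.

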